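# Start the filler plug's thread and lock it

## Robot

A 7-joint arm with a two-finger parallel gripper is mounted at the origin on the work surface. World frame = base frame: x ahead of the robot, y to its left, z up, the work surface at z = 0. Lengths are in m, angles in rad, forces in N, time in s.
With the tool pointing down it reaches from about 0.425 to 0.875 m from the base axis. Payload 4.7 kg.
Tool frame: the origin (TCP) lies at the very end of the fingers, on their centre line; the grasp point (between the pads) lies 19 mm behind it (ctrl.grasp_offset is the distance from the TCP to the grasp point, in m); z points along the fingers, y is the direction in which the jaws open and shut (so a half turn about z gives the same grasp; the last joint's range is limited). The gripper opens to 87 mm and grips with 3 to 60 N. Pads are 19 mm wide; open, the fingers measure 117 mm over their backs; the gripper's body (75 mm by 190 mm) begins 51 mm behind the grasp point.
Start: joints at [-1.332, 0.321, -0.07, 1.45, 0.023, 1.371, -0.057], TCP at [0.145, 0.634, 0.223] pointing down, gripper open.
Joint ranges: [-2.86, 2.86], [-0.3, 2.09], [-1.38, 1.24], [0.06, 2.45], [-1.56, 4.7], [0.09, 2.05], [-2.69, 2.69]. Speed limits (rad/s): [2.57, 2.57, 3.14, 3.14, 3.14, 3.14, 3.14].

## Interface

Orientations are given as a rotation vector (axis times angle).
In Python, from bench import ctrl gives the robot as it stands.
- The arm moves only by the shell command python3 -m creep 'ROWS' [FORCE]. ROWS is JSON, a list that holds one entry, the list of rows, each a list of 7 numbers: the opening, from 0 (shut) to 1 (fully open), then the shift along the tool's x, y, z in mm, then the turn, a rotation vector about the tool's x, y, z in rad. In form: [[[grip, dx, dy, dz, rx, ry, rz], ...]]. A call has 1 to 5 rows; each row is the pose to reach, as a shift and turn from the pose commanded when the call began, along the tool's axes at that moment; what a row does not reach only later rows make up. A row lasts 1/10 s, in which the tool goes at most 50 mm and 8.59 degrees, less where a joint would pass 70% of its speed; a pose out of reach is approached as far as the arm can. A call with a gripper value outside its range is refused whole. The fingers move at their own pace and stop on an object; FORCE is the grip in N (left out, the last holds). Time passes only in rows, so rows that repeat a pose let the fingers close. It gives the time, the measured TCP pose, the force and the opening at its end, in the units of the state.
- ctrl.get_state(): the state, without advancing time (a new reading comes with each control period).
- ctrl.get_image(name): name is "scene" or "top" or "wrist"; returns the picture (420x560x3 uint8, red, green, blue); there is no depth.
- ctrl.camera_params(name): a dict with "K" (3x3 intrinsics, pixels), "pose" (4x4, takes a point from camera to world coordinates). Camera axes: x right, y down, z forward; pixel columns grow to the right and rows downward; lengths in m; the calibration is good to about 2 mm. A picture is of the moment at which its call begins: read the wrist's pose just before it. camera_params takes no time and is no camera call; for the wrist camera it gives the pose at the moment of the call.
- ctrl.close_job(): hands the job in, once; it reports no verdict.
The state is a dict: "time": time; "joint_positions": joint angles; "qd": joint speeds; "joint_torque": joint torques, N m; "position": TCP position; "tool_rot": TCP orientation; "ft_force": force on the tool from outside, world axes, zero at the start; "torque": the same for the moment, N m; "grip_width": opening from 0.0 (shut) to 1.0 (fully open).
Only numpy, scipy, OpenCV 4.12 (cv2) and the standard library are available. Lean on these libraries where they do the work, as an engineer would, in place of code of your own. Each camera call takes 0.05 s, during which the arm holds its last target. There are 200 camera calls.

## Task

The red filler plug stands loose in the port of the green hydraulic unit, its lugs resting on the thread tops. Turn it gently backward (anticlockwise from above) until the lugs drop into the thread, then screw it forward (clockwise) until it is fully home, and swing the yellow-knobbed keeper lever fully over its flange. Never force the thread, and leave the jar, the bottle and the wrench where they are.

Things in the scene. Friction and masses are not known exactly. Their poses are not given: they have to be found in the camera images.
- plug_wing (a point): Red filler plug (0.13 to 0.21 kg), grasp point: centre of its wing, an upright plate 44 mm long (local x), 14 mm thick (local y), 38 mm high, on a round flange 62 mm across, 6 mm thick, whose top is 22 mm below this point. z: the plug's axis, up.
- plug_flange (a point): Same plug: centre of the flange's underside, 28 mm below plug_wing, same axes. Below it a steel shank 26 mm across reaches down 35.5 mm, its last 6 mm tapered to 18 mm across.
- plug_lugs (a point): Same plug: point on its axis level with the undersides of its three lugs, 23.5 mm below the flange's underside. Lugs are 120 degrees apart (one along local +x), 5 mm wide, 4 mm high, reaching 20.5 mm from the axis. Gentle means: a push under 25 N and a twist under 0.7 N m; the thread is spoilt near 1 N m.
- plug: Same plug as a whole: origin at the lower end of its shank, z up along the axis, x along the wing.
- power_unit: Hydraulic unit, fixed: green tank 220 x 180 x 60 mm (x, y, z) with a grey motor (72 mm across, up to 150 mm high) at +x +y and a low valve block at +x -y; origin under the tank's centre on the bench.
- port_mouth (a point): Centre of the filler port's rim, 96 mm above the bench: an upright steel tube, 60 mm outside, 44 mm inside. A black sprung seal ring stands 5 mm above the rim. plug_flange lies above this point by: 17.5 mm (lugs on the blunt ends), 13.5 mm (lugs on the thread tops), about 5 mm (lugs dropped into the gaps), about 1.5 mm (fully home).
- thread_top (a point): On the port's axis, level with the flat tops of the threads, 10 mm below the rim. Bore 29 mm. Three equal threads; anticlockwise from above each has a blunt end (10 deg, standing 4 mm higher), a top (76 deg), a gap (34 deg; a lug takes 16). Their angle differs each time and is not measured. On a top, a lug turned clockwise jams on the blunt end; turned anticlockwise it falls 8.5 mm into the gap.
- thread_end (a point): On the port's axis, 18 mm below the rim: the threads' underside at its lowest. From the start 0.35 to 1.3 rad anticlockwise reaches the gap; the next blunt end stops it there. Clockwise from the gap the lugs run under the threads, pulling the plug down 3.5 mm against the seal (4 to 9 N), to an end stop 1.3 to 1.65 rad on; it is fully home over the last 0.3 rad and stays when released.
- jar: Amber glass jar with white lid, 62 mm across, 85 mm high, loose; origin at its foot.
- glue_bottle: White bottle with blue cap, 54 mm across, 120 mm high, loose; origin at its foot.
- wrench: Steel wrench lying on the bench, loose; origin under its middle.
- keeper (a joint): Keeper lever beside the port, turning on a vertical pivot: 0 is parked, growing clockwise from above; 1.3 is fully over the flange (nose points at the port's axis), 1.35 its stop. It stays where it is left (about 1.5 N at the knob moves it). Its underside is 10.5 mm above the port's rim, so it passes over the flange (top 7.5 mm above the rim) only when the plug is home.
- keeper_knob (a point): Yellow round knob of the keeper, 16 mm across, upright; this point is on its axis: 14 mm of knob above it and 22 mm below, down to the lever (6 mm thick, 12 mm wide). It moves on a circle of 45 mm radius about keeper_pivot.
- keeper_pivot (a point): Pivot axis of the keeper, 48 mm from the port's axis, level with the lever, on the unit.
Mind the look-alikes: they are no part of the job. Of the things shaped like the plug, the red one is meant.

How it is judged:
On the way:
1. the plug's lugs have dropped into the thread gaps, the plug upright in the port (z of plug_flange in the frame of port_mouth below 0.0075 m and horizontal distance between plug_flange and port_mouth below 0.004 m), for 0.1 s.
At the end, for the whole second after the job is handed in: The plug is screwed home in the port and released, at rest: the underside of its flange less than 2.6 mm above the port's rim (about 1.5 mm is fully home), within 4 mm of the port's axis and upright within 0.06 rad, and the keeper is over the flange (joint above 1.15 rad) and at rest (z of plug_flange in the frame of port_mouth below 0.0026 m and horizontal distance between plug_flange and port_mouth below 0.004 m and angle between plug's own z axis and vertical below 0.06 rad and linear speed of plug below 0.01 m/s and angular speed of plug below 0.1 rad/s and value of joint keeper above 1.15 rad and velocity of joint keeper below 0.1 rad/s); the robot touches nothing.
It fails at once if the plug is forced against the port or its thread (contact forces adding up to more than 120 N) (contact force between plug and power_unit above 120 N).
It fails at once if the jar is shifted more than 20 mm (distance of jar from where it was at the start of the episode above 0.02 m).
It fails at once if the bottle is shifted more than 20 mm (distance of glue_bottle from where it was at the start of the episode above 0.02 m).
It fails at once if the wrench is shifted more than 20 mm (distance of wrench from where it was at the start of the episode above 0.02 m).
It also fails if it takes over 58 s, if anything falls off the work surface, if the arm or the gripper's body presses on something with over 40 N, if the wrist force passes 120 N, or if a joint passes its speed limit or range.

## Working session

There is one attempt and no reset: what is moved stays moved. The work goes in short steps, Python scripts to look and compute and a shell command to move; the robot and the scene stay as the last step left them, time stands still between calls to the robot, and variables do not carry over. Pictures are saved under pics/ and viewed, about 8 in all and at most 12, crops included, and the job is handed in when it is done.

```bash
mkdir -p pics; ls; python3 - <<'E'
from bench import ctrl
import cv2,numpy as np
s=ctrl.get_state();print(s)
for n in("scene","top"):
    cv2.imwrite(f"pics/{n}0.png",ctrl.get_image(n)[:,:,::-1]);p=ctrl.camera_params(n);print(n,np.round(p["K"],1).tolist(),np.round(p["pose"],3).tolist())
a=cv2.imread("pics/scene0.png");
E
```

```text
pics
{'time': 0.0, 'joint_positions': array([-1.3319049 ,  0.32182939, -0.07009247,  1.45167474,  0.02261274,
        1.37081601, -0.0569127 ]), 'qd': array([-0.00061898, -0.00059397,  0.00056265, -0.00135553,  0.0001048 ,
        0.00045103,  0.0001703 ]), 'joint_torque': array([-1.99664532e-05, -4.91283381e+01, -4.04036539e-01, -3.12524128e+01,
       -6.41645584e-02,  4.36808739e-02,  1.55156176e-04]), 'position': array([0.14481079, 0.63308756, 0.22145757]), 'tool_rot': array([-3.52302932e-01, -3.12166568e+00,  3.04289985e-03]), 'ft_force': array([-0.14049445, -0.38532811, -0.32002916]), 'torque': array([ 0.02410334, -0.05098325,  0.06823265]), 'grip_width': 1.0014700748489767}
scene [[488.3, 0.0, 285.6], [0.0, 488.3, 204.2], [0.0, 0.0, 1.0]] [[-0.875, 0.303, -0.377, 0.925], [0.483, 0.512, -0.71, 0.639], [-0.022, -0.804, -0.595, 0.718], [0.0, 0.0, 0.0, 1.0]]
top [[429.1, 0.0, 276.6], [0.0, 429.1, 209.8], [0.0, 0.0, 1.0]] [[-0.006, -0.989, 0.149, 0.416], [-1.0, 0.009, 0.015, -0.081], [-0.017, -0.148, -0.989, 0.983], [0.0, 0.0, 0.0, 1.0]]
```

View pics/scene0.png

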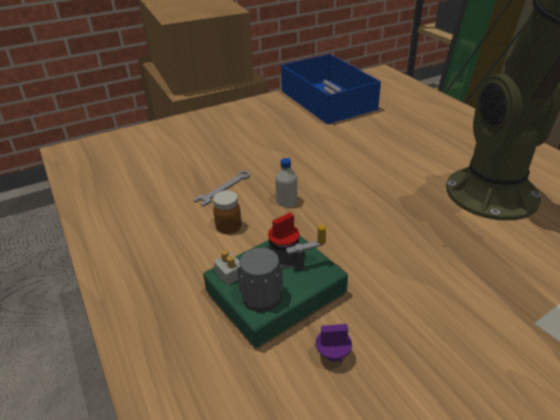

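View pics/top0.png

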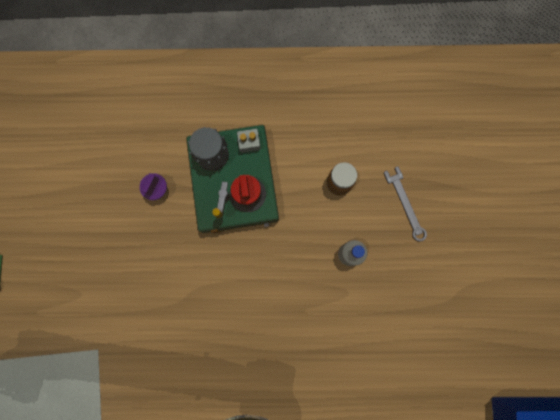

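Scene view: the red plug is at (284,230), the purple look-alike at (335,342), the lever knob at (322,233), and the yellow valve knobs at (228,258). In the top view the red plug is at (245,190), purple at (154,187), the keeper knob at (217,212), and the valve knobs at (247,136). The plug I want is the red one, and the keeper knob is the one on the grey lever beside it.

```bash
cat > h.py <<'E'
from bench import ctrl
import cv2,numpy as np
def ray(cam,uv):
    K=np.array(cam["K"]);P=np.array(cam["pose"]);d=P[:3,:3]@np.linalg.inv(K)@[uv[0],uv[1],1];return P[:3,3],d/np.linalg.norm(d)
def onz(cam,uv,z):
    o,d=ray(cam,uv);return o+d*(z-o[2])/d[2]
def tri(c1,u1,c2,u2):
    o1,d1=ray(c1,u1);o2,d2=ray(c2,u2)
    t=np.linalg.lstsq(np.c_[d1,-d2],o2-o1,rcond=None)[0];a=o1+d1*t[0];b=o2+d2*t[1];return (a+b)/2,np.linalg.norm(a-b)
def blobs(im,col,amin=15):  # im BGR
    h=cv2.cvtColor(im,cv2.COLOR_BGR2HSV)
    if col=="red": m=cv2.inRange(h,(0,150,60),(6,255,255))|cv2.inRange(h,(174,150,60),(180,255,255))
    if col=="yel": m=cv2.inRange(h,(18,170,100),(30,255,255))
    if col=="green": m=cv2.inRange(h,(65,90,20),(90,255,200))
    n,l,s,c=cv2.connectedComponentsWithStats(m)
    return m,[(s[i].tolist(),c[i].round(1).tolist()) for i in range(1,n) if s[i][4]>=amin]
E
python3 - <<'E'
from h import *
C={n:ctrl.camera_params(n) for n in("scene","top")}
t=cv2.imread("pics/top0.png");s=cv2.imread("pics/scene0.png")
for n,i in(("top",t),("scene",s)):
    for c in("red","yel"): print(n,c,blobs(i,c,8)[1])
m,b=blobs(t,"green",500);print(b)
(cc,hh)=cv2.findContours(m,cv2.RETR_EXTERNAL,cv2.CHAIN_APPROX_NONE);r=cv2.minAreaRect(max(cc,key=cv2.contourArea));print(r)
print([onz(C["top"],p,0.06).round(3).tolist() for p in cv2.boxPoints(r)])
a=cv2.resize(t[115:240,180:285],None,fx=4.5,fy=4.5,interpolation=2);
q=cv2.resize(s[200:300,200:350],None,fx=3,fy=3,interpolation=2)
cv2.imwrite("pics/c1.png",np.hstack([cv2.resize(a,(int(a.shape[1]*.6),int(a.shape[0]*.6))),cv2.copyMakeBorder(q,0,max(0,int(a.shape[0]*.6)-300),0,0,0)]))
E
```

```text
top red [([231, 175, 30, 30, 695], [245.4, 189.3])]
top yel [([241, 135, 4, 5, 14], [242.7, 137.0]), ([251, 134, 4, 5, 13], [252.2, 135.6]), ([213, 208, 7, 8, 41], [215.8, 211.8])]
scene red [([268, 213, 31, 32, 710], [283.4, 230.6])]
scene yel [([318, 225, 8, 5, 33], [321.4, 227.2])]
[([192, 126, 85, 100, 3205], [235.9, 180.2])]
((231.4234619140625, 177.23355102539062), (93.2782211303711, 78.51344299316406), 81.57302856445312)
[[0.722, 0.136, 0.06], [0.746, -0.038, 0.06], [0.537, -0.067, 0.06], [0.514, 0.101, 0.06]]
```

View pics/c1.png

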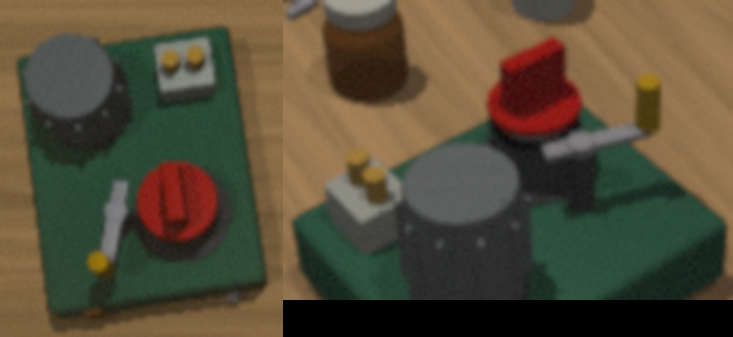

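The crop confirms the choice: the red plug has an upright wing roughly along image-up, and the keeper lever is to its left. Its knob is at top (216,212), its nose points up, and its pivot lies between them. Next I get coordinates and the hover move.

```bash
python3 - <<'E'
from h import *
from scipy.spatial.transform import Rotation as R
C={n:ctrl.camera_params(n) for n in("scene","top")}
t=cv2.imread("pics/top0.png")
print("flange bbox c@.1155",onz(C["top"],(245.5,189.5),.1155).round(4), "edge", onz(C["top"],(231,189.5),.1155).round(4),onz(C["top"],(260.5,189.5),.1155).round(4))
print("knob",onz(C["top"],(215.8,211.6),.1485).round(4), tri(C["top"],(215.8,211.6),C["scene"],(321.4,225.5)))
print("red tri",tri(C["top"],(245.4,189.3),C["scene"],(283.4,230.6)))
print("nose",onz(C["top"],(180+121/2.7,115+183/2.7),.1125).round(4),"pivot?",onz(C["top"],(180+115/2.7,115+213/2.7),.1125).round(4))
print("wing", [onz(C["top"],(180+a/2.7,115+b/2.7),.1565).round(4) for a,b in((171,167),(179,222))])
s=ctrl.get_state();Rt=R.from_rotvec(s["tool_rot"]);print(Rt.as_matrix().round(3));w=ctrl.camera_params("wrist");print(np.round(w["K"],1).tolist());T=np.eye(4);T[:3,:3]=Rt.as_matrix();T[:3,3]=s["position"];print((np.linalg.inv(T)@np.array(w["pose"])).round(4))
tgt=np.array([.586,-.006,.30]);print(Rt.inv().apply(tgt-s["position"])*1000)
E
```

```text
flange bbox c@.1155 [ 0.589  -0.0032  0.1155] edge [0.5892 0.0268 0.1155] [ 0.5887 -0.0341  0.1155]
knob [0.5386 0.0523 0.1485] (array([0.53884306, 0.05190771, 0.14925402]), np.float64(0.0009632966192992589))
red tri (array([ 0.58920635, -0.00351812,  0.11854571]), np.float64(0.0010229921569100623))
nose [0.6042 0.0402 0.1125] pivot? [0.5808 0.0445 0.1125]
wing [array([ 0.6062, -0.0024,  0.1565]), array([ 0.5653, -0.0085,  0.1565])]
[[-0.975  0.223 -0.   ]
 [ 0.223  0.975 -0.002]
 [-0.    -0.002 -1.   ]]
[[323.9, 0.0, 280.2], [0.0, 323.9, 208.5], [0.0, 0.0, 1.0]]
[[ 7.000e-04 -9.668e-01 -2.554e-01  6.900e-02]
 [ 1.000e+00  6.000e-04  7.000e-04  2.000e-04]
 [-5.000e-04 -2.554e-01  9.668e-01 -1.629e-01]
 [ 0.000e+00  0.000e+00  0.000e+00  1.000e+00]]
[-572.54162363 -524.87556035  -77.4674696 ]
```

```bash
python3 -m creep '[[[1,-180,-165,-24,0,0,0],[1,-180,-165,-24,0,0,0],[1,-180,-165,-24,0,0,0],[1,-180,-165,-24,0,0,0],[1,-180,-165,-24,0,0,0]]]'
python3 -m creep '[[[1,-180,-165,-24,0,0,0],[1,-180,-165,-24,0,0,0],[1,-180,-165,-24,0,0,0],[1,-180,-165,-24,0,0,0],[1,-180,-165,-24,0,0,0]]]'
python3 -m creep '[[[1,-180,-165,-24,0,0,0],[1,-180,-165,-24,0,0,0],[1,-180,-165,-24,0,0,0],[1,-180,-165,-24,0,0,0],[1,-180,-165,-24,0,0,0]]]'
python3 -c "
from h import *;s=ctrl.get_state();print(s['joint_positions'].round(2),s['tool_rot'])"
```

```text
time: 0.6
position: [0.2849, 0.4302, 0.2464]
tool_rot: [0.354, 3.122, -0.001]
ft_force: [0.3, 0.6, -0.4]
grip_width: 0.998
time: 1.1
position: [0.4232, 0.2292, 0.2707]
tool_rot: [0.354, 3.121, 0.0]
ft_force: [1.4, 1.2, 0.9]
grip_width: 0.998
time: 1.6
position: [0.5617, 0.0284, 0.2947]
tool_rot: [0.353, 3.121, -0.0]
ft_force: [1.1, 0.4, 0.5]
grip_width: 0.997
[-0.62  0.11  0.57  1.58 -0.06  1.47  1.3 ] [ 3.53476555e-01  3.12137531e+00 -1.14948717e-05]
```

```bash
python3 -m creep '[[[0.4,-33,-30,-5,0,0,0.14],[0.4,-33,-30,-5,0,0,0.28],[0.4,-33,-30,-5,0,0,0.42],[0.4,-33,-30,-5,0,0,0.56],[0.4,-33,-30,-5,0,0,0.7]]]' | grep pos
for i in 1 2; do python3 -m creep '[[[0.4,0,0,0,0,0,0.14],[0.4,0,0,0,0,0,0.28],[0.4,0,0,0,0,0,0.42],[0.4,0,0,0,0,0,0.56],[0.4,0,0,0,0,0,0.7]]]' |grep pos; done
python3 -m creep '[[[0.4,0,0,0,0,0,0.14],[0.4,0,0,0,0,0,0.28],[0.4,0,0,0,0,0,0.42],[0.4,0,0,0,0,0,0.56],[0.4,0,0,0,0,0,0.67]]]'
python3 - <<'E'
from h import *
s=ctrl.get_state();w=ctrl.camera_params("wrist");im=ctrl.get_image("wrist")[:,:,::-1].copy();cv2.imwrite("pics/w1.png",im)
import pickle;pickle.dump((s,w),open("w1.pkl","wb"));print(s['joint_positions'].round(2),s['position'],blobs(im,"red",30)[1],blobs(im,"yel",30)[1])
E
```

```text
position: [0.5862, -0.006, 0.299]
position: [0.5862, -0.0058, 0.2991]
position: [0.5862, -0.0058, 0.2991]
time: 3.6
position: [0.5862, -0.0057, 0.2991]
tool_rot: [-3.134, -0.222, 0.001]
ft_force: [0.3, -0.0, -0.8]
grip_width: 0.404
[-0.8   0.21  0.91  1.52 -0.17  1.49 -1.32] [ 0.58619139 -0.00574949  0.29909926] [([251, 156, 58, 58, 2524], [279.7, 184.2])] [([212, 216, 19, 23, 303], [221.4, 227.5])]
```

View pics/w1.png

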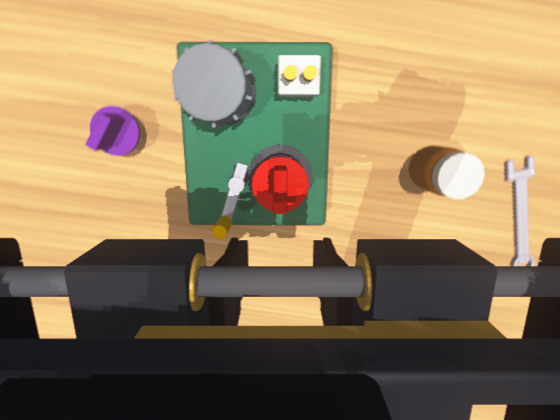

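The wrist view shows the red plug at (280,184) in the port. Its wing stands upright in the image, so it is parallel to tool x. The lever knob is at (221,228) and the pivot at (236,185).

```bash
python3 - <<'E'
from h import *
import pickle
from scipy.spatial.transform import Rotation as R
s,w=pickle.load(open("w1.pkl","rb"));im=cv2.imread("pics/w1.png");m,b=blobs(im,"red",30)
c=max(cv2.findContours(m,0,1)[0],key=cv2.contourArea);(cx,cy),r=cv2.minEnclosingCircle(c);print(cx,cy,r)
p=onz(w,(cx,cy),.1155);print("flange",p.round(4),"R",np.linalg.norm(onz(w,(cx+r,cy),.1155)-p).round(4))
Rt=R.from_rotvec(s["tool_rot"]);print("tool shift",Rt.inv().apply(p-s["position"])*1000, "yaw y",np.degrees(np.arctan2(*Rt.as_matrix()[[1,0],1])))
print("knob",onz(w,(220,232),.1485).round(4),"pivot",onz(w,(236,185),.1125).round(4))
cr=cv2.resize(im[145:225,240:320],None,fx=7,fy=7,interpolation=cv2.INTER_CUBIC);cv2.imwrite("pics/w1c.png",cr)
E
```

```text
279.683837890625 184.7508544921875 28.81537628173828
flange [ 0.5912 -0.0044  0.1155] R 0.0313
tool shift [  5.28160006  -0.58127549 183.59518148] yaw y -81.88109741533134
knob [0.5402 0.0498 0.1485] pivot [0.5836 0.0428 0.1125]
```

View pics/w1c.png

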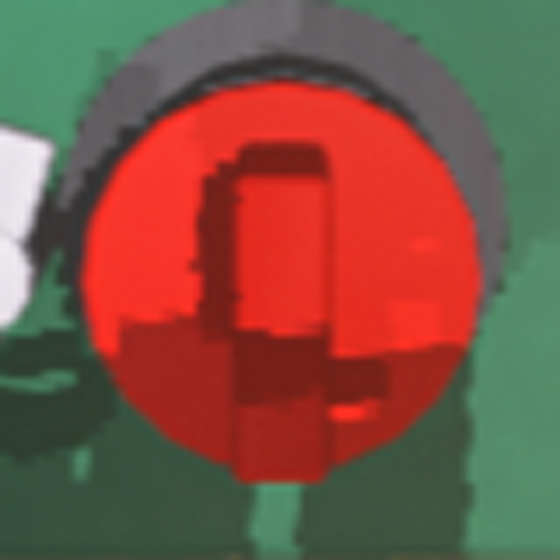

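```bash
python3 - <<'E'
from h import *
import pickle
s,w=pickle.load(open("w1.pkl","rb"));print(onz(w,(280.1,191.9),.1565),onz(w,(280.3,185.1),.1155))
E
python3 -m creep '[[[0.4,4.8,-0.6,40,0,0,0],[0.4,4.8,-0.6,80,0,0,0],[0.4,4.8,-0.6,120,0,0,0],[0.4,4.8,-0.6,140,0,0,0],[0.4,4.8,-0.6,150,0,0,0]]]'
python3 - <<'E'
from h import *
import pickle
s=ctrl.get_state();w=ctrl.camera_params("wrist");im=ctrl.get_image("wrist")[:,:,::-1].copy();pickle.dump((s,w),open("w2.pkl","wb"))
cv2.imwrite("pics/w2.png",im)
b=blobs(im,"red",30)[1];print(b)
E
```

```text
[ 0.59202008 -0.00480352  0.1565    ] [ 0.59090332 -0.00514031  0.1155    ]
time: 4.15
position: [0.5894, -0.0043, 0.1469]
tool_rot: [3.133, 0.233, -0.007]
ft_force: [-0.2, -0.0, -0.8]
grip_width: 0.4
[([233, 186, 97, 81, 5937], [280.7, 226.5])]
```

View pics/w2.png

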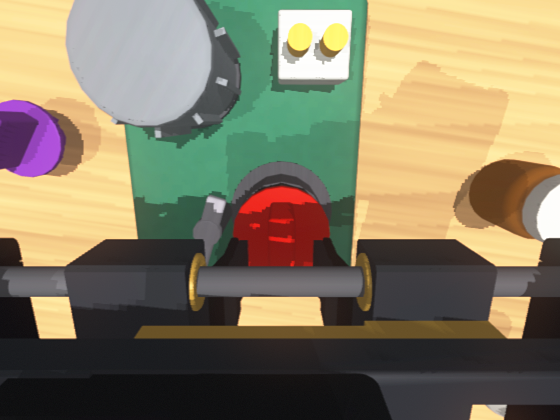

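The plug's flange spans 233–330 px, with its top edge at row 186. The wing, around 281, is centred between the fingers.

```bash
python3 - <<'E'
from h import *
import pickle
from scipy.spatial.transform import Rotation as R
s,w=pickle.load(open("w2.pkl","rb"))
a=onz(w,(233,234),.1155);b=onz(w,(330,234),.1155);t=onz(w,(281.5,186),.1155);Rt=R.from_rotvec(s["tool_rot"])
f=lambda p:(Rt.inv().apply(p-s["position"])*1000).round(1)
print(f(a),f(b),f(t))
E
python3 -m creep '[[[0.4,0,-0.3,10,0,0,0],[0.4,0,-0.3,20,0,0,0],[0.4,0.5,-0.3,25,0,0,0],[0.4,0.5,-0.3,25,0,0,0],[0.4,0.5,-0.3,25,0,0,0]]]'
python3 -m creep '[[[0.1,0,0,0,0,0,0],[0.1,0,0,0,0,0,0],[0.1,0,0,0,0,0,0],[0.1,0,0,0,0,0,0],[0.1,0,0,0,0,0,0]]]' 25
python3 -c "
from h import *;s=ctrl.get_state();print(s['torque'],s['joint_positions'].round(2))"
```

```text
[  2.2 -29.8  31.4] [ 2.3 31.6 31.4] [33.2  0.9 31.2]
time: 4.7
position: [0.5919, -0.0042, 0.1249]
tool_rot: [-3.133, -0.231, -0.001]
ft_force: [1.2, -0.1, -0.1]
grip_width: 0.399
time: 5.2
position: [0.5917, -0.0042, 0.1247]
tool_rot: [-3.133, -0.23, -0.001]
ft_force: [-0.4, -1.6, 0.8]
grip_width: 0.16
[-0.05491271  0.1681612   0.07739644] [-0.75  0.35  0.86  1.75 -0.28  1.17 -1.23]
```

```bash
python3 -m creep '[[[0.1,0,0,1,0,0,0],[0.1,0,0,1,0,0,0],[0.1,0,0,1,0,0,0]]]' ;python3 -m creep '[[[0.1,0,0,1,0,0,-0.05],[0.1,0,0,1,0,0,-0.1],[0.1,0,0,1,0,0,-0.1]]]'
python3 -c "
from h import *;s=ctrl.get_state();print(s['torque'],s['joint_positions'].round(3))"
```

```text
time: 5.5
position: [0.5919, -0.0042, 0.1247]
tool_rot: [-3.132, -0.23, -0.001]
ft_force: [-2.5, -0.3, 6.1]
grip_width: 0.157
time: 5.8
position: [0.5928, -0.0042, 0.1246]
tool_rot: [-3.117, -0.388, -0.004]
ft_force: [-2.1, 1.0, 10.7]
grip_width: 0.163
[-0.04147955  0.60831072  0.02130519] [-0.73   0.344  0.837  1.748 -0.277  1.17  -1.136]
```

```bash
cat > st.py <<'E'
from h import *
s=ctrl.get_state();r=s['tool_rot'];print("T%.2f"%s['time'],"yaw %.3f"%(2*np.arctan2(r[1],r[0])%(2*np.pi)),s['position'].round(4),s['ft_force'].round(1),s['torque'].round(2),s['joint_positions'][6].round(3),round(float(s['grip_width']),3))
E
for i in 1 2 ; do python3 -m creep '[[[0.1,0,0,0,0,0,-0.04],[0.1,0,0,0,0,0,-0.08],[0.1,0,0,0,0,0,-0.1]]]'>/dev/null; python3 st.py;done
```

```text
T6.10 yaw 0.348 [ 0.5931 -0.0042  0.1246] [-1.5 -0.   8.9] [-0.02  0.32 -0.09] -1.043 0.157
T6.40 yaw 0.448 [ 0.5932 -0.0044  0.1246] [-1.  -0.9  9.2] [-0.07  0.29 -0.13] -0.95 0.157
```

```bash
for i in 1 2 3 ; do python3 -m creep '[[[0.1,0,0,0,0,0,-0.04],[0.1,0,0,0,0,0,-0.08],[0.1,0,0,0,0,0,-0.1]]]'>/dev/null; python3 st.py;done
```

```text
T6.70 yaw 0.548 [ 0.5931 -0.0045  0.1245] [-0.5 -0.4  8.8] [-0.09  0.28 -0.13] -0.856 0.16
T7.00 yaw 0.647 [ 0.593  -0.0046  0.1244] [-0.9  0.   7.5] [-0.19  0.26 -0.12] -0.762 0.154
T7.30 yaw 0.747 [ 0.5926 -0.0049  0.1239] [-1.  -1.5  5.8] [-0.26  0.19 -0.08] -0.668 0.159
```

```bash
for i in 1 2 ; do python3 -m creep '[[[0.1,0,0,0.5,0,0,-0.03],[0.1,0,0,1,0,0,-0.06],[0.1,0,0,1,0,0,-0.06]]]'>/dev/null; python3 st.py;done
```

```text
T7.60 yaw 0.807 [ 0.5912 -0.0041  0.1212] [-0.4  0.1 -1.9] [-0.09  0.11  0.02] -0.612 0.163
T7.90 yaw 0.868 [ 0.5913 -0.004   0.1202] [-0.8  0.7 -1.9] [-0.05  0.08  0.05] -0.554 0.159
```

```bash
python3 -m creep '[[[0.1,0,0,1,0,0,0],[0.1,0,0,2,0,0,0],[0.1,0,0,3,0,0,0],[0.1,0,0,3,0,0,0]]]'>/dev/null; python3 st.py;python3 -m creep '[[[0.1,0,0,1,0,0,0],[0.1,0,0,1.5,0,0,0],[0.1,0,0,1.5,0,0,0]]]'>/dev/null; python3 st.py
```

```text
T8.30 yaw 0.867 [ 0.5916 -0.0041  0.1174] [ 0.4  0.1 -1.4] [0.02 0.05 0.02] -0.553 0.156
T8.60 yaw 0.867 [ 0.5916 -0.0041  0.1163] [-0.3  0.4  1.4] [0.07 0.22 0.01] -0.552 0.162
```

```bash
python3 -m creep '[[[0.1,0,0,0.5,0,0,0],[0.1,0,0,1,0,0,0],[0.1,0,0,1,0,0,0]]]'>/dev/null; python3 st.py;python3 -m creep '[[[0.1,0,0,0.1,0,0,0.04],[0.1,0,0,0.2,0,0,0.08],[0.1,0,0,0.25,0,0,0.1],[0.1,0,0,0.25,0,0,0.1]]]'>/dev/null; python3 st.py;python3 -m creep '[[[0.1,0,0,0.1,0,0,0.04],[0.1,0,0,0.2,0,0,0.08],[0.1,0,0,0.25,0,0,0.1],[0.1,0,0,0.25,0,0,0.1]]]'>/dev/null; python3 st.py
```

```text
T8.90 yaw 0.867 [ 0.5917 -0.0041  0.1154] [-2.3  0.9  2.4] [ 0.15  0.57 -0.03] -0.552 0.161
T9.30 yaw 0.767 [ 0.5919 -0.0045  0.1151] [-0.2 -0.4  3.7] [-0.09  0.29  0.01] -0.645 0.159
T9.70 yaw 0.667 [ 0.5919 -0.0045  0.1148] [-0.6 -1.4  3.6] [-0.17  0.24 -0.  ] -0.739 0.159
```

```bash
for i in 1 2 3; do python3 -m creep '[[[0.1,0,0,0.1,0,0,0.05],[0.1,0,0,0.25,0,0,0.1],[0.1,0,0,0.4,0,0,0.15],[0.1,0,0,0.5,0,0,0.2],[0.1,0,0,0.5,0,0,0.2]]]'>/dev/null; python3 st.py;done
```

```text
T10.20 yaw 0.467 [ 0.592  -0.0042  0.1144] [-0.4 -0.9  5.1] [-0.08  0.24 -0.07] -0.925 0.162
T10.70 yaw 0.268 [ 0.5921 -0.0042  0.114 ] [-1.  -0.1  5.1] [-0.01  0.23 -0.05] -1.111 0.162
T11.20 yaw 0.068 [ 0.5923 -0.0042  0.1136] [-1.4 -0.2  6.1] [-0.02  0.21 -0.03] -1.295 0.156
```

```bash
for i in 1 2 3 4; do python3 -m creep '[[[0.1,0,0,0.1,0,0,0.04],[0.1,0,0,0.2,0,0,0.08],[0.1,0,0,0.25,0,0,0.1],[0.1,0,0,0.25,0,0,0.1]]]'>/dev/null; python3 st.py;done
```

```text
T11.60 yaw 6.252 [ 0.5924 -0.0042  0.1134] [-0.9 -0.3  6.1] [-0.04  0.18  0.09] -1.386 0.158
T12.00 yaw 6.152 [ 0.5925 -0.0042  0.1133] [-0.9  0.4  5.3] [-0.05  0.17  0.07] -1.477 0.153
T12.40 yaw 6.052 [ 0.5925 -0.0043  0.113 ] [ 0.5 -0.7  6.7] [0.01 0.12 0.04] -1.568 0.158
T12.80 yaw 5.952 [ 0.5925 -0.0043  0.1128] [-0.2 -0.   6.6] [-0.12  0.17  0.13] -1.659 0.164
```

```bash
for i in 1 2 3; do python3 -m creep '[[[0.1,0,0,0,0,0,0.03],[0.1,0,0,0,0,0,0.06],[0.1,0,0,0,0,0,0.06]]]'>/dev/null; python3 st.py;done
```

```text
T13.10 yaw 5.891 [ 0.5925 -0.0043  0.1127] [ 0.3 -1.3  6.3] [-0.07  0.21  0.01] -1.713 0.159
T13.40 yaw 5.831 [ 0.5925 -0.0044  0.1127] [ 0.4 -0.6  6.2] [-0.08  0.16  0.1 ] -1.767 0.159
T13.70 yaw 5.771 [ 0.5925 -0.0044  0.1127] [ 0.2 -0.7  5.6] [-0.12  0.15  0.05] -1.821 0.156
```

```bash
for i in 1 2 3; do python3 -m creep '[[[0.1,0,0,0,0,0,0.02],[0.1,0,0,0,0,0,0.04],[0.1,0,0,0,0,0,0.04]]]'>/dev/null; python3 st.py;done
```

```text
T14.00 yaw 5.732 [ 0.5925 -0.0044  0.1127] [ 0.3 -0.7  6. ] [-0.09  0.11  0.11] -1.857 0.161
T14.30 yaw 5.692 [ 0.5924 -0.0044  0.1127] [-0.4 -0.9  6.5] [-0.02  0.24  0.06] -1.893 0.16
T14.60 yaw 5.652 [ 0.5922 -0.0045  0.1127] [-0.  -0.4  6.7] [-0.03  0.34  0.21] -1.928 0.161
```

```bash
python3 -m creep '[[[0.25,0,0,-1,0,0,0],[0.4,0,0,-1,0,0,0],[0.4,0,0,-1,0,0,0],[0.4,0,0,-1,0,0,0]]]'>/dev/null; python3 st.py
python3 -m creep '[[[0.4,0,0,-10,0,0,0],[0.4,0,0,-40,0,0,0],[0.4,0,0,-80,0,0,0],[0.4,0,0,-110,0,0,0],[0.4,0,0,-110,0,0,0]]]'
python3 - <<'E'
from h import *
import pickle
s=ctrl.get_state();w=ctrl.camera_params("wrist");im=ctrl.get_image("wrist")[:,:,::-1].copy();pickle.dump((s,w),open("w3.pkl","wb"))
cv2.imwrite("pics/w3.png",im);t=ctrl.get_image("top")[:,:,::-1]
print(blobs(im,"red",30)[1],blobs(im,"yel",20)[1],blobs(t,"yel")[1])
E
```

```text
T15.00 yaw 5.650 [ 0.5912 -0.0041  0.1126] [0.5 0.7 0.2] [-0.01  0.16 -0.03] -1.93 0.376
time: 15.5
position: [0.5943, -0.005, 0.2282]
tool_rot: [-2.982, 0.977, -0.012]
ft_force: [-0.2, -0.7, 0.4]
grip_width: 0.402
[([249, 172, 67, 71, 3533], [282.0, 205.8])] [([258, 297, 18, 16, 250], [266.6, 303.7])] []
```

View pics/w3.png

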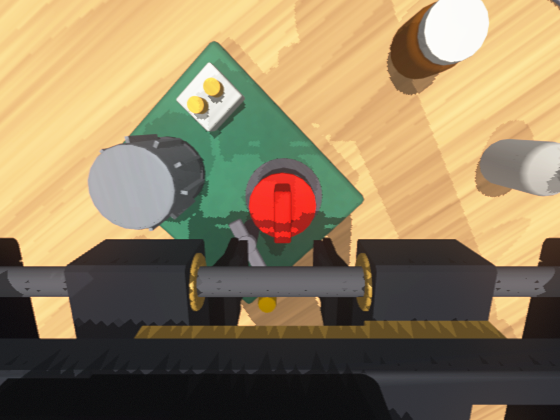

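The plug is released and upright in the port at (282,206). The knob is visible between the fingers at (267,304), and the lever is still parked.

```bash
python3 - <<'E'
from h import *
import pickle
from scipy.spatial.transform import Rotation as R
s,w=pickle.load(open("w3.pkl","rb"));im=cv2.imread("pics/w3.png");m,_=blobs(im,"red",30)
Rt=R.from_rotvec(s["tool_rot"]);print("flange",onz(w,(282.5,206),.1035).round(4),"width",np.linalg.norm(onz(w,(249,206),.1035)-onz(w,(316,206),.1035)).round(4))
k=onz(w,(266.6,304),.1485);print("knob",k.round(4));k=(k+[.5395,.051,.1485])/2
pv=np.array([.5822,.0437]);ax=np.array([.5912,-.0043])
k0=pv+.045*(k[:2]-pv)/np.linalg.norm(k[:2]-pv);a0=np.arctan2(*(k0-pv)[::-1]);af=np.arctan2(*(pv-ax)[::-1]);print("k0",k0,"a0-af",a0-af,"piv-ax",np.linalg.norm(pv-ax))
f=lambda p:(Rt.inv().apply(np.r_[p,.1195]-s["position"])*1000).round(1)
print(f(k[:2]))
for d in np.arange(0,1.4,.13): print(round(d,2),(f(pv+.045*np.array([np.cos(a0-d),np.sin(a0-d)]))-f(k0)))
E
```

```text
flange [ 0.5914 -0.004   0.1035] width 0.0614
knob [0.54   0.0502 0.1485]
k0 [0.53777897 0.05089526] a0-af 1.2248644722693147 piv-ax 0.048836461788299104
[-77.5 -11.8 108.3]
0.0 [0. 0. 0.]
0.13 [-2.3 -5.4  0. ]
0.26 [ -3.9 -11.    0. ]
0.39 [ -4.8 -16.8   0.1]
0.52 [ -4.9 -22.6   0.1]
0.65 [ -4.2 -28.5   0.1]
0.78 [ -2.8 -34.1   0.2]
0.91 [ -0.7 -39.6   0.2]
1.04 [  2.1 -44.7   0.3]
1.17 [  5.6 -49.4   0.3]
1.3 [  9.6 -53.6   0.3]
```

```bash
python3 -m creep '[[[0.4,-38,-6,0,0,0,0],[0.4,-77,-12,10,0,0,0],[0.4,-77.5,-12,40,0,0,0],[0.4,-77.5,-12,60,0,0,0],[0.4,-77.5,-12,60,0,0,0]]]' >/dev/null; python3 st.py
python3 -m creep '[[[0.4,0,0,15,0,0,0],[0.4,0,0,30,0,0,0],[0.4,0,0,42,0,0,0],[0.4,0,0,47,0,0,0],[0.4,0,0,47,0,0,0]]]' >/dev/null; python3 st.py
python3 -m creep '[[[0.1,0,0,0,0,0,0],[0.1,0,0,0,0,0,0],[0.1,0,0,0,0,0,0],[0.1,0,0,0,0,0,0],[0.1,0,0,0,0,0,0]]]' 8 >/dev/null; python3 st.py
```

```text
T16.10 yaw 5.651 [0.533  0.0519 0.1597] [ 0.9  0.4 -0.1] [-0.05  0.22  0.04] -2.169 0.401
T16.60 yaw 5.649 [0.5358 0.0509 0.1152] [ 0.4  0.2 -0.4] [ 0.06  0.17 -0.01] -2.114 0.397
T17.10 yaw 5.650 [0.5368 0.0515 0.1166] [0.7 0.  1.7] [ 0.06 -0.01  0.  ] -2.114 0.182
```

```bash
python3 -m creep '[[[0.1,-2.3,-5.4,-1,0,0,0],[0.1,-3.9,-11,-1,0,0,0],[0.1,-4.8,-16.8,-1,0,0,0],[0.1,-4.9,-22.6,-1,0,0,0],[0.1,-4.2,-28.5,-1,0,0,0]]]' >/dev/null; python3 st.py
python3 -m creep '[[[0.1,1.4,-5.6,0,0,0,0],[0.1,3.5,-11.1,0,0,0,0],[0.1,6.3,-16.2,0,0,0,0],[0.1,9.8,-20.9,0,0,0,0],[0.1,13.8,-25.1,0,0,0,0]]]' >/dev/null; python3 st.py
python3 -m creep '[[[0.1,0,0,0,0,0,0],[0.1,0,0,0,0,0,0]]]' >/dev/null; python3 st.py
```

```text
T17.60 yaw 5.651 [0.5477 0.0779 0.1163] [-4.3 -1.3  0.2] [-0.29  1.23 -0.11] -2.133 0.183
T18.10 yaw 5.650 [0.5757 0.0891 0.1166] [-3.6 -0.7 -2.2] [-0.23  1.08 -0.09] -2.111 0.179
T18.30 yaw 5.650 [0.5765 0.0891 0.1167] [ 1.3 -0.3 -9. ] [0.03 0.06 0.03] -2.111 0.18
```

```bash
python3 -m creep '[[[0.25,0,0,0,0,0,0],[0.4,0,0,0,0,0,0],[0.4,0,0,0,0,0,0],[0.4,0,0,-10,0,0,0],[0.4,0,0,-40,0,0,0]]]' >/dev/null; python3 st.py
python3 -m creep '[[[0.4,-20,0,-40,0,0,0],[0.4,-40,-30,-90,0,0,0],[0.4,-60,-70,-120,0,0,0],[0.4,-80,-100,-120,0,0,0],[0.4,-80,-100,-120,0,0,0]]]' >/dev/null; python3 st.py
python3 - <<'E'
from h import *
a=ctrl.get_image("top")[:,:,::-1];b=ctrl.get_image("scene")[:,:,::-1]
cv2.imwrite("pics/f.png",np.hstack([cv2.resize(a[110:245,180:300],(480,540),interpolation=2),cv2.resize(b[195:330,195:275+75],(320,279),interpolation=2).__class__(0) if 0 else cv2.copyMakeBorder(cv2.resize(b[200:300,240:340],(320,320),interpolation=2),0,220,0,0,0)]))
o=cv2.imread("pics/top0.png");d=np.abs(a.astype(int)-o).max(2)
print("jar/bottle/wrench diff px",(d[150:260,320:435]>50).sum()); print(blobs(a,"red",30)[1],blobs(a,"yel",8)[1])
E
```

```text
T18.80 yaw 5.650 [0.5741 0.0888 0.1561] [-0.5  0.5 -0.3] [ 0.01  0.09 -0.01] -2.143 0.393
T19.30 yaw 5.662 [0.5703 0.2269 0.2792] [-0.5  0.5 -1.1] [0.02 0.18 0.05] -2.386 0.4
jar/bottle/wrench diff px 0
[([232, 176, 29, 30, 654], [246.0, 190.2])] [([241, 135, 4, 5, 13], [242.5, 136.9]), ([251, 134, 4, 5, 14], [252.1, 135.9]), ([194, 189, 8, 7, 39], [197.5, 192.1])]
```

View pics/f.png

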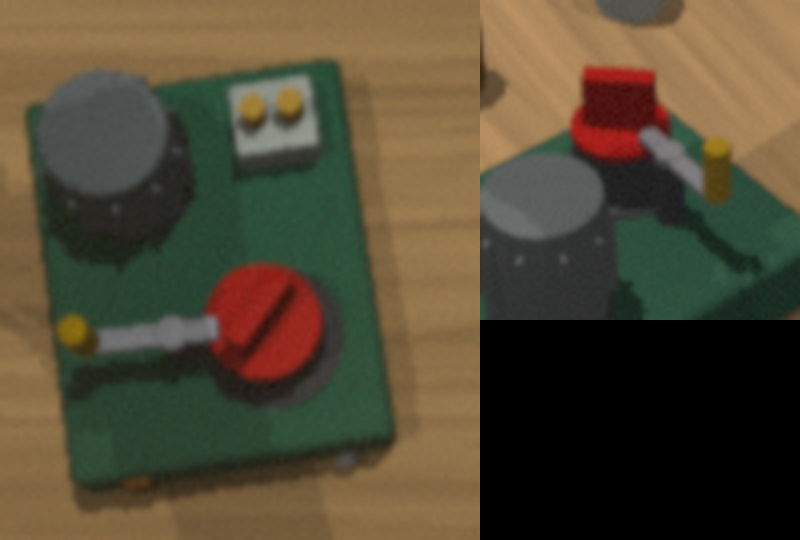

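The final view shows the lever nose over the red flange and pointing at the port's axis. The knob is at top (198,192), the plug is upright, and nothing else has moved.

```bash
python3 -c "
from bench import ctrl;print(ctrl.close_job())"
```

```text
the job is handed in; nothing more can be done
None
```

The plug is screwed home and the keeper lever is over its flange. I handed the job in at about 19.4 s of the 58 s allowed. The hand-in reports no verdict, so the checks below are my own readings.

- **Finding the thread:** I turned the red plug about 0.65 rad anticlockwise with a push of 11 N or less. The lugs then dropped, and the tool came down 8.4 mm against 8.5 mm expected.
- **Screwing home:** I turned it clockwise about 1.5 rad, with no push reading above 7 N. The tool sank a further 3.6 mm, then stayed level over the last 0.3 rad. I stopped when the twist rose to about 0.2 N m, well under the 0.7 N m limit.
- **Keeper:** I gripped the knob and swung the lever along its arc. The knob's end position puts the joint at about 1.3 rad or a little past, close to its stop.
- **Last pictures:** The lever's nose is over the flange and points at the port's axis. The plug looks upright and released, and the top view of the jar, bottle and wrench is unchanged from the start.

Two readings disagreed slightly:

- **Lever swing:** From the camera points, the lever had 1.22 rad to go to point at the port, against the stated 1.3 rad. That is within the camera's calibration error.
- **Grip pull:** There was a brief 9 N vertical pull while I held the knob at the end of the swing, and it was gone after release.

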